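# Balance the lever arm on the half-round rest

## Task

The torsion tester's lever arm is to be checked for balance. First fasten the half-round rest in its stand: its sprung bayonet head must be pushed down, twisted clockwise to the stop and let spring up into its notch, so that it is locked. Then lay the lever arm, flat side down, crosswise over the top of the locked rest at its balance point and let go, so that it stays there level by itself; set it down gently, and leave the other things on the bench alone.

Things in the scene. Friction and masses are not known exactly. Their poses are not given: they have to be found in the camera images.
- rest_stand: Fixed stand: grey base plate 120 x 120 x 14 mm with an upright dark steel collar (62 mm across, top 60 mm above the bench) with two bayonet slots. Origin: centre of the plate's underside, on the vertical axis of collar and head; z up. Once locked, the crown's axis lies along the stand's x axis, so the arm must finally lie along the stand's y axis, either way round.
- crown_top (a point): Top middle of the steel rest head that turns and slides in the collar; z up, x along the crown's level axis. 132 mm above the bench while unlocked, 126 mm locked. The crown is a half cylinder of radius 45 mm, 90 mm wide (y), 40 mm long (x), its lands split by a shallow groove.
- head_grip (a point): Point in the head 12 mm below crown_top, same axes, at which to grip it from above: across the two flat end faces square to x, 40 mm apart. These faces reach 52 mm down from the crown's top to a round flange 83 mm across.
- rest_press (a joint): Press of the head into the collar, m: 0 up (unlocked, standing proud), 0.006 locked (sprung up into the notch), 0.012 bottomed. It must be held pressed by 0.009 to 0.012 to be turned; the spring pushes back with 8 N at the top and about 13 N there.
- rest_lock (a joint): Twist of the head, rad, growing clockwise seen from above: 0 at the start, 1.40 at the notch, hard stop at 1.45. It turns easily, but only while pressed; let up by 3 mm at about 1.40 it is locked and cannot turn back. At 0 the crown's x axis stands 1.40 rad anticlockwise from the stand's x axis, at 1.40 along it.
- lever_arm: Flat aluminium bar 200 x 36 x 12 mm, 0.30 kg, with scale lines and a drive hole near one end, lying flat on the bench. Origin: middle of its underside; x along its length towards the end with the counterweight, z up. The bar without the weight has its centre of mass at mid-length. Grip it from above across its 36 mm width.
- counterweight (a joint): Distance, m, of the middle of the steel counterweight from the bar's middle, along the arm's +x. It weighs 0.15 kg and is clamped fast. So the whole arm (0.45 kg) balances at one third of this value from the bar's middle, towards the weight. Its centre of mass is 11 mm above its underside; laid 1 mm off that point it settles about 0.03 rad out of level.
- weight_mid (a point): Point on the bar's underside level below the middle of the counterweight, same axes as the arm. The weight is a block 24 mm along the bar and 50 mm across it; the top of its thumbscrew is 45 mm above the bar's underside.
- beaker_1: clear plastic beaker, 64 mm across, 82 mm tall, a bystander; origin under its centre
- timer: white bench timer, 58 x 58 x 18 mm, a bystander; origin under its centre
- media_bottle: small round bottle with a dark blue cap, 56 mm across, 104 mm tall, a bystander; origin under its centre
- tape_roll: roll of cream tape lying flat, 68 mm across, 19 mm tall, a bystander; origin under its centre

How it is judged:
By the outcome, as a careful person would: the job done as asked, in the order asked, and still so for the second after the job is handed in, with the robot touching nothing.
It also fails if it takes over 64 s, if anything falls off the work surface, if the arm or the gripper's body presses on something with over 40 N, if the wrist force passes 120 N, or if a joint passes its speed limit or range.

## Robot

A 7-joint arm with a two-finger parallel gripper is mounted at the origin on a cart in front of the work surface, level with it; the furniture and walls round the work are solid. World frame = base frame: x ahead of the robot, y to its left, z up, the work surface at z = 0. Lengths are in mm, angles in rad, forces in N, time in s.
With the tool pointing down it reaches from about 400 to 875 mm from the base axis. Payload 4.4 kg.
Tool frame: the origin (TCP) lies on the centre line of the jaws, within the pads' length; the fingertips stand 25 mm ahead of it and the grasp point (between the pads) lies 6 mm ahead of it (ctrl.finger_overhang is the distance from the TCP to the fingertips, in mm); z points along the fingers, y is the line along which they close (so a half turn about z gives the same grasp; the last joint's range is limited). The gripper opens to 85 mm and grips with 20 to 120 N. Pads are 22 mm wide; open, the fingers measure 114 mm over their backs; the gripper's body (76 mm by 85 mm) begins 54 mm behind the grasp point. The pads swing forward as they close: fully open they stand 13 mm farther back than shut.
Start: joints at [-1.173, 0.628, 0.038, 1.517, -0.027, 0.996, -0.02], TCP at [290.757, 581.359, 219.713] pointing down, gripper open.
Joint ranges: [-3.06, 3.06], [-0.37, 2.12], [-1.25, 1.32], [0.18, 2.47], [-1.1, 4.24], [0.23, 1.98], [-2.94, 2.94]. Speed limits (rad/s): [2.57, 2.57, 3.14, 3.14, 3.14, 3.14, 3.14].

## Interface

Orientations are given as [roll, pitch, yaw] about the fixed x, y, z axes, in that order (R = Rz(yaw) Ry(pitch) Rx(roll)).
In Python, from cell import ctrl gives the robot as it stands. The module is installed in compiled form; this text tells all that it offers.
- The arm moves only by the tool play_rows, never from a script. Its argument "targets" is a list of rows, each a list of 5 numbers: the closure, from 0 (fully open) to 1 (shut), then the shift along the tool's x, y, z in cm, then the turn about the tool's z in degrees. In form: [[gripper, dx, dy, dz, spin], ...]. A call has 1 to 10 rows; each row is the pose to reach, as a shift and turn from the pose commanded when the call began, along the tool's axes at that moment; what a row does not reach only later rows make up. A row lasts 1/10 s, in which the tool goes at most 50 mm and 8.59 degrees, less where a joint would pass 70% of its speed; a pose out of reach is approached as far as the arm can. A call with a gripper value outside its range is refused whole. The fingers move at their own pace and stop on an object; the grip force is fixed at half the most. Time passes only in rows, so rows that repeat a pose let the fingers close. It gives the time, the measured TCP pose, the force, the opening and the grip force at its end, in the units of the state.
- ctrl.read_state(): the state, without advancing time (a new reading comes with each control period).
- ctrl.get_image(name): name is "side" or "top"; returns (picture, depth): 420x560x3 uint8, red, green, blue; 420x560 float32, mm along the optical axis (not along the pixel's ray), 0 where there is no reading.
- ctrl.calibration(name): a dict with "vfov" (degrees; the focal length in pixels is half the picture's height over the tangent of half this angle, whatever the lens; pixels are square), "cx", "cy" (the principal point, pixels), "extrinsics" (4x4, takes a point from camera to world coordinates). Camera axes: x right, y down, z forward; pixel columns grow to the right and rows downward; lengths in mm; the calibration is good to about 2 mm. A picture is of the moment at which its call begins. calibration takes no time and is no camera call.
- ctrl.finish_job(): hands the job in; it is judged then, once.
Trained networks look in the newest picture that a camera, given by its name, has taken for a name from the list of things; names that differ only in an ending like _2 or _b are one class to them, and where a whole thing is asked for, a point or a joint stands for the part that bears it (a point fixed in the world has none). Each returns a list of dicts, best first, with "confidence" (0 to 1); they miss things now and then, are a little off and sometimes report something else, mostly with a low value. They report only what shows in the picture. A call takes as long as a camera call.
- ctrl.search_frame(camera, name): "bbox" ([left, top, right, bottom] in pixels, round what is visible of it).
- ctrl.trace(camera, name): "pixels" (420x560 bool, what is visible of it) and "bbox" ([left, top, right, bottom] in pixels, round what is visible of it).
The state is a dict: "clock": time; "qpos": joint angles; "qd": joint speeds; "tau": joint torques, N m; "eef_pos": TCP position; "tool_rot": TCP orientation; "force": force on the tool from outside, world axes, zero at the start; "torque": the same for the moment, N m; "width": finger opening in mm; "gripper_force": force on a finger pad.
Only numpy, scipy, OpenCV 4.12 (cv2) and the standard library are available. Lean on these libraries where they do the work, as an engineer would, in place of code of your own. Each camera call takes 0.05 s, during which the arm holds its last target. There are 200 camera calls.

## Working session

There is one attempt and no reset: what is moved stays moved. The work goes in short steps, Python scripts to look and compute and a tool call to move; the robot and the scene stay as the last step left them, time stands still between calls to the robot, and variables do not carry over. Pictures are saved under pics/ and viewed, at most 10 in all, crops included, and the job is handed in when it is done.

Besides the shell and the picture viewer there is one more tool, called after "Emit:" by a JSON object that holds its "api" and its "payload", one argument or row to a line. play_rows: Moves the arm, as the interface text tells. Its arguments: {"type":"object","properties":{"targets":{"type":"array"}},"required":["targets"]}

```bash
mkdir -p pics
cat > h.py <<'E'
from cell import ctrl
import numpy as np, cv2
def cal(c):
    k=ctrl.calibration(c); f=210/np.tan(np.radians(k["vfov"])/2); return f,k["cx"],k["cy"],np.array(k["extrinsics"])
def cloud(c,depth):
    f,cx,cy,E=cal(c); v,u=np.indices(depth.shape)
    P=np.stack([(u-cx)*depth/f,(v-cy)*depth/f,depth],-1)
    W=P@E[:3,:3].T+E[:3,3]; W[depth<=0]=np.nan; return W
def toz(c,u,v,z):
    f,cx,cy,E=cal(c); d=E[:3,:3]@np.array([(u-cx)/f,(v-cy)/f,1]); o=E[:3,3]; return o+d*(z-o[2])/d[2]
E
python3 - <<'E'
from h import *
np.set_printoptions(precision=3,suppress=True)
for c in("side","top"):
    im,d=ctrl.get_image(c); cv2.imwrite(f"pics/{c}0.png",im[:,:,::-1]); np.save(c+"0.npy",d)
    W=cloud(c,d); print(c,cal(c))
    for n in("rest_stand","crown_top","lever_arm","counterweight","beaker_1","timer","media_bottle","tape_roll"):
        for r in ctrl.trace(c,n)[:2]:
            m=r["pixels"]&(d>0); p=W[m]
            print(n,round(r["confidence"],2),np.round(r["bbox"]),m.sum(),np.percentile(p,2,0) if len(p) else '',np.percentile(p,98,0) if len(p) else '')
            if c=="top": np.save("m_"+n+".npy",r["pixels"]) if r is not None and r["confidence"]>.5 else 0
print(ctrl.read_state())
E
```

```text
side (np.float64(494.6477232060415), 277.8954891558437, 204.83728017209882, array([[    0.844,    -0.197,     0.498,    -8.886],
       [   -0.536,    -0.322,     0.781, -1013.723],
       [    0.007,    -0.926,    -0.377,   547.556],
       [    0.   ,     0.   ,     0.   ,     1.   ]]))
rest_stand 0.85 [171. 175. 222. 228.] 1869 [412.25   85.197   6.871] [521.298 187.447 132.555]
crown_top 0.7 [177. 169. 214. 209.] 931 [427.333 108.327  35.743] [507.812 233.265 133.569]
lever_arm 0.65 [215. 262. 312. 292.] 1452 [ 368.119 -303.506    1.439] [ 526.466 -179.686   45.165]
counterweight 0.54 [223. 262. 237. 286.] 313 [ 372.152 -223.892    4.254] [ 414.587 -186.087   46.964]
counterweight 0.42 [382. 260. 413. 284.] 578 [ 678.153 -398.771    1.222] [ 741.863 -334.522   21.989]
beaker_1 0.8 [280. 178. 301. 216.] 682 [687.636  40.108   6.36 ] [747.052 100.966  83.624]
beaker_1 0.45 [223. 262. 237. 290.] 292 [ 372.553 -223.922    5.611] [ 413.793 -190.063   46.858]
timer 0.85 [284. 218. 312. 232.] 323 [636.796 -84.112   1.845] [706.604 -17.668  20.597]
timer 0.36 [223. 262. 238. 287.] 330 [ 
[... 1443 characters left out ...]
  -1.141] [ 720.415 -171.159  109.185]
tape_roll 0.56 [351. 155. 378. 183.] 327 [ 682.195 -397.114   -2.513] [ 746.432 -332.018   24.988]
tape_roll 0.31 [297. 279. 319. 295.] 188 [ 377.761 -219.666    9.411] [ 415.153 -175.033   49.002]
{'clock': 0.9, 'qpos': array([-1.173,  0.628,  0.038,  1.517, -0.027,  0.996, -0.02 ]), 'qd': array([ 0.001,  0.   , -0.002, -0.002,  0.   , -0.   ,  0.001]), 'tau': array([ -0.   , -56.326,   1.225, -19.379,   0.011,   0.001,   0.   ]), 'eef_pos': array([290.741, 581.369, 219.718]), 'tool_rot': array([ 3.142, -0.   ,  2.678]), 'force': array([ 0.342, -0.303, -0.309]), 'torque': array([ 0.046, -0.022, -0.021]), 'gripper_force': 0.0, 'width': 85.6966633671646}
```

View pics/top0.png

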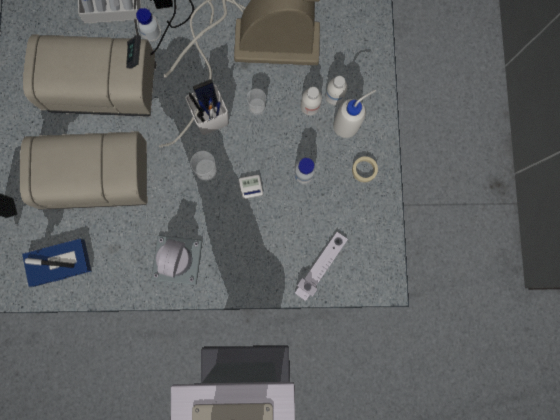

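View pics/side0.png

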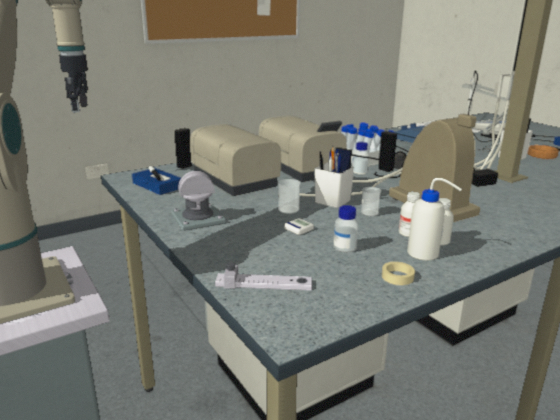

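The top view shows the stand at about (172,258). The lever arm runs from (340,237) to (303,293), with the weight at its lower-left end near (308,285). The side view agrees. Next I refine the poses.

Run:
```python
from h import *
np.set_printoptions(precision=1,suppress=True)
for c in("top","side"):
    d=np.mean([ctrl.get_image(c)[1] for _ in range(6)],0); im=ctrl.get_image(c)[0]
    W=cloud(c,d)
    x,y,z=W[...,0],W[...,1],W[...,2]
    B=z[(x>350)&(x<700)&(y>-300)&(y<0)&(z<8)&(z>-8)]; print(c,"bench z",np.nanmedian(B),np.nanstd(B))
    rst=(np.hypot(x-470,y-146)<95)
    def rect(m,t):
        p=W[m][:,:2].astype(np.float32); r=cv2.minAreaRect(p); print(t,len(p),"ctr",np.array(r[0]),"size",np.array(r[1]),"ang",round(r[2],1),"mean",p.mean(0),"zmax",np.nanpercentile(W[m][:,2],[50,98]))
    rect(rst&(z>9)&(z<19),"plate")
    for lo in(90,110,118,124): rect(rst&(z>lo)&(z<145),f"crown>{lo}")
    arm=(x>340)&(x<560)&(y>-330)&(y<-150)
    rect(arm&(z>7)&(z<18),"bar"); rect(arm&(z>7),"arm all"); rect(arm&(z>19)&(z<36),"weight"); rect(arm&(z>38),"screw")
    # upscaled crops
    if c=="top": a=im[215:305,140:220]; b=im[225:305,285:365]
    else: a=im[160:240,160:240]; b=im[250:300,210:320]
    a=cv2.resize(a,(560,590),interpolation=2) if 0 else cv2.resize(a,None,fx=5,fy=5,interpolation=cv2.INTER_CUBIC)
    b=cv2.resize(b,None,fx=3.5 if c=="side" else 5,fy=3.5 if c=="side" else 5,interpolation=cv2.INTER_CUBIC)
    h=max(len(a),len(b)); o=np.zeros((h,a.shape[1]+b.shape[1],3),np.uint8); o[:len(a),:a.shape[1]]=a; o[:len(b),a.shape[1]:]=b
    cv2.imwrite(f"pics/{c}_crop.png",o[:,:800,::-1])
```

```text
top bench z 0.544227182691202 1.275062132816
plate 952 ctr [473.9 146.8] size [120.5 120. ] ang 82.7 mean [469.  137.2] zmax [14.3 17.8]
crown>90 650 ctr [473.9 146.6] size [40.6 89.2] ang 74.1 mean [472.6 144.6] zmax [125.1 133.3]
crown>110 537 ctr [474.  146.7] size [40.4 77.8] ang 73.4 mean [473.5 145.6] zmax [127.6 133.4]
crown>118 454 ctr [474.  146.8] size [40.4 68.2] ang 73.2 mean [473.2 146.1] zmax [128.9 133.6]
crown>124 346 ctr [473.6 146.8] size [40.5 54. ] ang 74.1 mean [473.7 146.3] zmax [130.1 133.6]
bar 865 ctr [ 453.  -238.3] size [ 36.1 199.8] ang 54.1 mean [ 459.9 -243.2] zmax [12.5 15.2]
arm all 1238 ctr [ 453.5 -239.7] size [208.9 179.7] ang 0.2 mean [ 449.4 -236.3] zmax [ 13.2 250.7]
weight 134 ctr [ 397.4 -197.7] size [49.4 24. ] ang 54.2 mean [ 397. -197.] zmax [30.9 33.1]
screw 238 ctr [ 453.5 -239.7] size [208.9 179.7] ang 0.2 mean [ 440.9 -233.8] zmax [241.3 266.9]
side bench z 1.6429074064365068 0.8517654090152077
plate 482 ctr [470.7 144.5] size [115.8 118.5] ang 82.4 mean [460.1 123.3] zmax [15.7 18.2]
crown>90 593 ctr [446.8 145.2] size [133.4 160.7] ang 4.2 mean [465.5 135.1] zmax [113.  133.7]
crown>110 336 ctr [483.2 170.1] size [123.4 161.8] ang 53.5 mean [467.1 138.1] zmax [122.9 133.9]
crown>118 233 ctr [483.2 170.1] size [123.4 161.8] ang 53.5 mean [468.1 140.2] zmax [126.8 134. ]
crown>124 156 ctr [483.2 170.1] size [123.4 161.8] ang 53.5 mean [469.3 142.3] zmax [129.8 134.1]
bar 972 ctr [ 450.3 -238.1] size [ 44.7 198.5] ang 57.0 mean [ 453.2 -246.2] zmax [13.3 14.6]
arm all 1305 ctr [ 450.  -240.7] size [220.2 172.5] ang 2.5 mean [ 441.8 -239.1] zmax [13.6 93. ]
weight 161 ctr [ 394.6 -199.3] size [48.4 23.5] ang 53.0 mean [ 388.8 -209.9] zmax [31.1 32.7]
screw 157 ctr [ 450.  -240.7] size [220.2 172.5] ang 2.5 mean [ 430.6 -227.6] zmax [ 92.4 107.6]
```

View pics/top_crop.png

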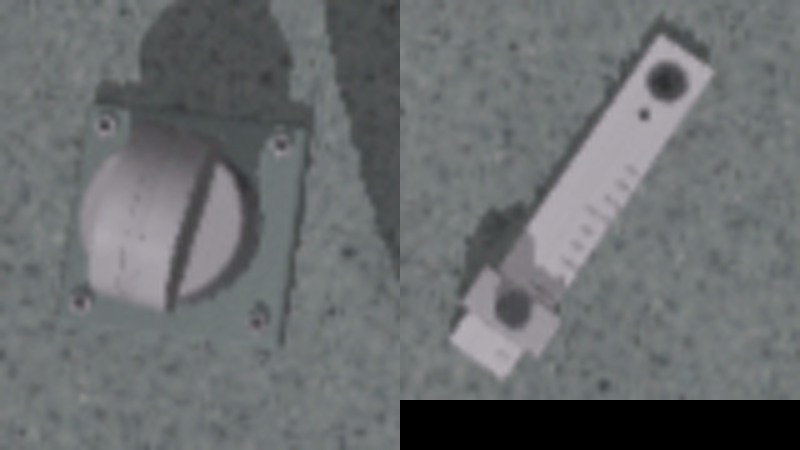

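Emit:
{"api": "play_rows", "payload": {
  "targets": [
    [0, -35.7, -30.8, 0, -9.7],
    [0, -35.7, -30.8, 0, -9.7],
    [0, -35.7, -30.8, 0, -9.7],
    [0, -35.7, -30.8, 0, -9.7],
    [0, -35.7, -30.8, 0, -9.7],
    [0, -35.7, -30.8, 0, -9.7],
    [0, -35.7, -30.8, 0, -9.7],
    [0, -35.7, -30.8, 0, -9.7],
    [0, -35.7, -30.8, 0, -9.7],
    [0, -35.7, -30.8, 0, -9.7]
  ]
}}

```text
clock: 2.6
eef_pos: [474.0, 140.7, 220.0]
tool_rot: [-3.14, 0.002, 2.84]
force: [-0.4, -0.5, 1.1]
width: 85.4
gripper_force: 0.0
```

```bash
python3 -c "
from h import *
print(ctrl.finger_overhang); s=ctrl.read_state(); print(s['clock'],s['qpos'],s['eef_pos'],s['tool_rot'])"
```

```text
25.0
2.6 [-0.36244049  0.40680441  0.02124738  1.94240017 -0.0082108   0.79194018
  0.93248097] [474.01939313 140.66420522 220.03162338] [-3.13987160e+00  1.97608952e-03  2.84044167e+00]
```

Emit:
{"api": "play_rows", "payload": {
  "targets": [
    [0, 0, 0, 0, 0],
    [0, 0, 0, 0, 0],
    [0, 0, 0, 0, 0]
  ]
}}

```text
clock: 2.9
eef_pos: [471.7, 147.9, 219.7]
tool_rot: [3.141, -0.001, 2.85]
force: [-0.4, 0.7, -0.1]
width: 85.4
gripper_force: 0.0
```

Emit:
{"api": "play_rows", "payload": {
  "targets": [
    [0, 0, 0, 3, 0],
    [0, 0, 0, 6, 0],
    [0, 0, 0, 8, 0],
    [0, 0, 0, 9.4, 0],
    [0, 0, 0, 9.4, 0],
    [0, 0, 0, 9.4, 0],
    [0, 0, 0, 9.4, 0]
  ]
}}

```text
clock: 3.6
eef_pos: [472.7, 147.1, 126.5]
tool_rot: [3.14, 0.001, 2.848]
force: [0.0, -0.1, -0.0]
width: 85.4
gripper_force: 0.0
```

Emit:
{"api": "play_rows", "payload": {
  "targets": [
    [1, 0, 0, 0, 0],
    [1, 0, 0, 0, 0],
    [1, 0, 0, 0, 0],
    [1, 0, 0, 0, 0],
    [1, 0, 0, 0, 0],
    [1, 0, 0, 0, 0],
    [1, 0, 0, 0, 0]
  ]
}}

```text
clock: 4.3
eef_pos: [472.2, 146.2, 125.7]
tool_rot: [-3.142, -0.0, 2.847]
force: [0.8, -0.2, -0.4]
width: -0.0
gripper_force: 0.0
```

Run:
```python
from h import *
s=ctrl.read_state(); print(s['width'],s['gripper_force'],s['eef_pos'],s['force'])
a=ctrl.get_image("top")[0][200:310,120:230]; b=ctrl.get_image("side")[0][90:240,140:260]
o=np.hstack([cv2.resize(a,(400,400),interpolation=2),cv2.resize(b,(400,500),interpolation=2)[:400]]) if 0 else np.hstack([cv2.resize(a,(400,500),interpolation=2),cv2.resize(b,(400,500),interpolation=2)])
cv2.imwrite("pics/g1.png",o[:,:,::-1])
```

```text
-0.02162012946851878 0.0 [472.22645369 146.16650905 125.68636417] [ 0.79372172 -0.23956983 -0.36562299]
```

View pics/g1.png

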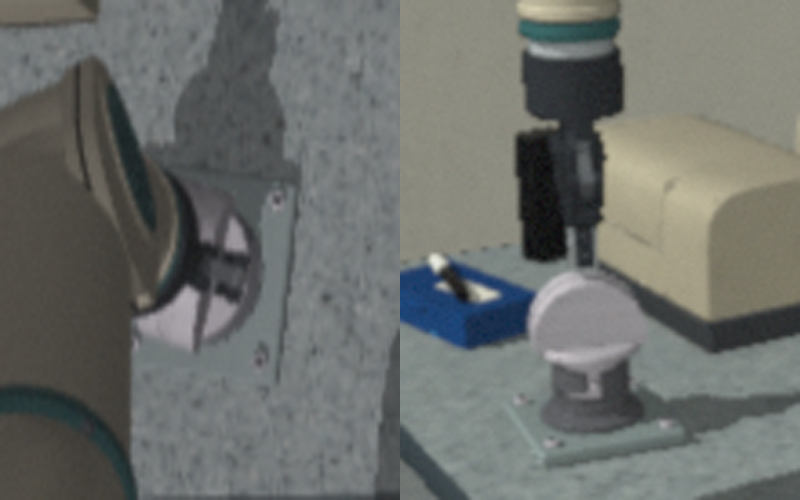

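The side view shows the shut fingers near the top of the crown, at crop (585,268), with nothing gripped. I'll check with depth where the fingertips and the head really are.

Run:
```python
from h import *
np.set_printoptions(precision=1,suppress=True)
def proj(c,p):
    f,cx,cy,E=cal(c); q=np.linalg.inv(E)@np.append(p,1); return np.round([cx+f*q[0]/q[2],cy+f*q[1]/q[2]],1),q[2]
for c in("side","top"):
    im,d=ctrl.get_image(c)
    W=cloud(c,d); x,y,z=np.moveaxis(W,-1,0)
    print(c,{n:proj(c,p) for n,p in dict(tcp=[472.2,146.2,125.7],tip=[472.2,146.2,101],crown=[474,146.7,132]).items()})
    m=(np.hypot(x-472,y-146)<80)
    for lo in range(96,230,8):
        k=m&(z>lo)&(z<=lo+8); 
        if k.sum()>3: print(lo,k.sum(),np.percentile(W[k],5,0)[:2],np.percentile(W[k],95,0)[:2])
```

```text
side {'tcp': (array([195.2, 175.5]), np.float64(1304.3194612407829)), 'tip': (array([195.7, 184.3]), np.float64(1313.635117819647)), 'crown': (array([195.6, 173.1]), np.float64(1303.2308685436133))}
96 97 [427.8 117.6] [503.6 152.9]
104 109 [429.3 118.4] [500.9 160.1]
112 101 [433.5 120. ] [503.1 168.9]
120 99 [440.1 121.5] [499.3 165.8]
128 95 [452.  124.8] [489.3 165.4]
136 15 [462.9 135.9] [475.  146.1]
144 23 [460.1 130.3] [478.5 147.9]
152 25 [460.9 131.3] [478.7 149.8]
160 26 [460.8 132. ] [479.3 147.8]
168 28 [460.  129.8] [479.6 144.4]
176 12 [459.9 124.1] [474.8 148.8]
184 32 [452.6 113. ] [474.5 169.9]
192 24 [449.9 105.7] [468.8 136.1]
200 34 [448.3 100.9] [470.  138.5]
208 37 [448.2  93.4] [465.2 155.2]
216 39 [445.1  87.2] [465.3 154.7]
224 61 [443.2  84.7] [479.7 134.7]
top {'tcp': (array([168.8, 257.1]), np.float64(1313.258080209033)), 'tip': (array([170.5, 257.7]), np.float64(1337.6302142571699)), 'crown': (array([168.1, 256.1]), np.float64(1307.3226076023498))}
96 44 [429.3 118.5] [518.8 173. ]
104 54 [431.5 118.4] [514.2 171.4]
112 72 [435.2 120.7] [507.7 165.1]
120 65 [440.8 121.7] [501.2 153.3]
128 28 [448.4 123.2] [493.9 144.3]
208 7 [452.3 106.9] [471.8 115.9]
216 5 [465.4  99.8] [469.4 105.9]
224 54 [446.6  86.6] [469.2 107.2]
```

Emit:
{"api": "play_rows", "payload": {
  "targets": [
    [1, 0, 0, -4, 0],
    [1, 0, 0, -8, 0],
    [1, 0, 0, -8, 0],
    [1, 0, 0, -8, 0]
  ]
}}

```text
clock: 4.9
eef_pos: [472.7, 146.3, 206.4]
tool_rot: [3.14, 0.002, 2.847]
force: [-0.2, 0.7, 0.3]
width: 0.1
gripper_force: 0.0
```

Run:
```python
from h import *
np.set_printoptions(precision=1,suppress=True)
s=ctrl.read_state(); print(s['clock'],s['eef_pos'],s['width'])
im,d=ctrl.get_image("side")
W=cloud("side",d); x,y,z=np.moveaxis(W,-1,0)
m=(np.hypot(x-472,y-146)<80)
for lo in range(108,240,6):
    k=m&(z>lo)&(z<=lo+6)
    if k.sum()>3: print(lo,k.sum(),np.percentile(W[k],5,0)[:2],np.percentile(W[k],95,0)[:2])
cv2.imwrite("pics/g2.png",cv2.resize(im[60:240,140:260],(400,600),interpolation=2)[:,:,::-1])
```

```text
4.9 [472.7 146.3 206.4] 0.07926336203170423
108 79 [431.2 118.2] [501.4 158.1]
114 74 [435. 120.] [503.4 161. ]
120 77 [440.1 119.9] [499.5 167.6]
126 83 [447.  124.9] [491.5 167.4]
132 45 [458.4 128.2] [485.6 163.3]
216 6 [463.2 139. ] [476.7 143.1]
222 19 [460.1 133.8] [479.  143.3]
228 21 [460.1 132.5] [480.5 145.5]
234 23 [460.5 133.3] [480.2 151.3]
```

View pics/g2.png

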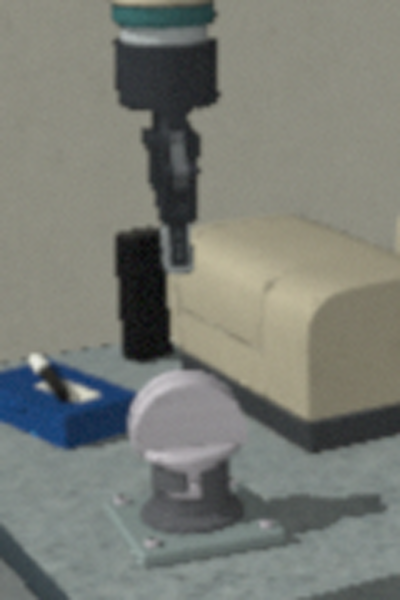

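The shut fingertips show at z≈216 while the TCP reads 206. So they end about 10 mm above the reported TCP, not 25 mm beyond it, and I must go 35 mm deeper than planned. I'll open and descend, watching the force.

Emit:
{"api": "play_rows", "payload": {
  "targets": [
    [0, 0, 0, 0, 0],
    [0, 0, 0, 0, 0],
    [0, 0, 0, 0, 0],
    [0, 0, 0, 1, 0],
    [0, 0, 0, 4, 0],
    [0, 0, 0, 7, 0],
    [0, 0, 0, 9, 0],
    [0, 0, 0, 10, 0],
    [0, 0, 0, 10, 0],
    [0, 0, 0, 10, 0]
  ]
}}

```text
clock: 5.95
eef_pos: [472.6, 146.3, 105.9]
tool_rot: [3.141, 0.0, 2.847]
force: [-0.3, 0.2, 1.3]
width: 85.2
gripper_force: 0.0
```

Emit:
{"api": "play_rows", "payload": {
  "targets": [
    [0, 0, 0, 0.5, 0],
    [0, 0, 0, 1.0, 0],
    [0, 0, 0, 1.45, 0],
    [0, 0, 0, 1.45, 0],
    [1, 0, 0, 1.45, 0],
    [1, 0, 0, 1.45, 0],
    [1, 0, 0, 1.45, 0],
    [1, 0, 0, 1.45, 0],
    [1, 0, 0, 1.45, 0],
    [1, 0, 0, 1.45, 0]
  ]
}}

```text
clock: 6.95
eef_pos: [472.6, 146.6, 91.6]
tool_rot: [3.141, 0.001, 2.847]
force: [-0.9, 1.1, 5.7]
width: 39.0
gripper_force: 64.8
```

Emit:
{"api": "play_rows", "payload": {
  "targets": [
    [1, 0, 0, 0.3, 0],
    [1, 0, 0, 0.6, 0],
    [1, 0, 0, 0.9, 0],
    [1, 0, 0, 1.05, 0],
    [1, 0, 0, 1.05, 0],
    [1, 0, 0, 1.05, 0]
  ]
}}

```text
clock: 7.55
eef_pos: [472.7, 146.5, 81.7]
tool_rot: [3.141, 0.001, 2.847]
force: [-1.7, 1.7, 12.2]
width: 38.9
gripper_force: 65.7
```

Emit:
{"api": "play_rows", "payload": {
  "targets": [
    [1, 0, 0, 0.05, 8],
    [1, 0, 0, 0.05, 16],
    [1, 0, 0, 0.05, 24],
    [1, 0, 0, 0.05, 32],
    [1, 0, 0, 0.05, 40],
    [1, 0, 0, 0.05, 48],
    [1, 0, 0, 0.05, 56],
    [1, 0, 0, 0.05, 64],
    [1, 0, 0, 0.05, 72],
    [1, 0, 0, 0.05, 78]
  ]
}}

```text
clock: 8.55
eef_pos: [472.3, 147.1, 81.2]
tool_rot: [3.142, -0.002, 1.481]
force: [-2.2, 2.4, 13.5]
width: 39.1
gripper_force: 65.9
```

Emit:
{"api": "play_rows", "payload": {
  "targets": [
    [1, 0, 0, 0, 1.5],
    [1, 0, 0, 0, 2.5],
    [1, 0, 0, 0, 2.5],
    [1, 0, 0, 0, 2.5],
    [1, 0, 0, 0, 2.5]
  ]
}}

```text
clock: 9.05
eef_pos: [472.2, 147.1, 81.2]
tool_rot: [-3.141, -0.002, 1.442]
force: [-1.4, 1.8, 13.8]
width: 38.8
gripper_force: 65.7
```

```bash
python3 -c "
from h import *
for i in range(2): s=ctrl.read_state(); print(s['clock'],s['eef_pos'],np.degrees(s['tool_rot']),s['force'],s['torque'],s['width'])"
```

```text
9.05 [472.24461352 147.11829265  81.19791998] [-1.79987592e+02 -1.12243581e-01  8.26349523e+01] [-1.42690277  1.81200718 13.80021375] [0.43977318 0.76713994 0.01889146] 38.82846903259286
9.05 [472.24461352 147.11829265  81.19791998] [-1.79987592e+02 -1.12243581e-01  8.26349523e+01] [-1.42690277  1.81200718 13.80021375] [0.43977318 0.76713994 0.01889146] 38.82846903259286
```

Emit:
{"api": "play_rows", "payload": {
  "targets": [
    [1, 0, 0, -0.2, 0],
    [1, 0, 0, -0.4, 0],
    [1, 0, 0, -0.5, 0],
    [1, 0, 0, -0.6, 0],
    [1, 0, 0, -0.6, 0],
    [1, 0, 0, -0.6, 0]
  ]
}}

```text
clock: 9.65
eef_pos: [472.2, 147.0, 85.9]
tool_rot: [-3.141, -0.001, 1.443]
force: [2.0, 4.2, -4.3]
width: 38.9
gripper_force: 63.6
```

Emit:
{"api": "play_rows", "payload": {
  "targets": [
    [1, 0, 0, 0.05, -2],
    [1, 0, 0, 0.1, -4],
    [1, 0, 0, 0.1, -4],
    [1, 0, 0, 0.1, -4]
  ]
}}

```text
clock: 10.05
eef_pos: [472.2, 146.8, 85.6]
tool_rot: [-3.141, -0.001, 1.512]
force: [-0.0, 4.7, 4.2]
width: 39.1
gripper_force: 64.5
```

```bash
python3 -c "
from h import *
s=ctrl.read_state(); print(s['clock'],s['eef_pos'],np.degrees(s['tool_rot']),s['force'],s['torque'],s['width'])"
```

```text
10.05 [472.22510205 146.847411    85.62132235] [-1.79994620e+02 -8.49829418e-02  8.66384433e+01] [-0.04568738  4.67348522  4.22607092] [ 1.262567    0.35642842 -0.52279821] 39.0894247329358
```

Emit:
{"api": "play_rows", "payload": {
  "targets": [
    [1, 0, 0, 0, 4],
    [1, 0, 0, 0, 4],
    [0, 0, 0, 0, 4],
    [0, 0, 0, 0, 4],
    [0, 0, 0, 0, 4],
    [0, 0, 0, 0, 4],
    [0, 0, 0, -4, 4],
    [0, 0, 0, -8, 4],
    [0, 0, 0, -12, 4],
    [0, 0, 0, -12, 4]
  ]
}}

```text
clock: 11.05
eef_pos: [475.6, 146.3, 209.6]
tool_rot: [3.133, -0.004, 1.442]
force: [0.7, -0.8, 0.3]
width: 85.6
gripper_force: 0.0
```

Emit:
{"api": "play_rows", "payload": {
  "targets": [
    [0.4, -10, 0.9, 0, -10],
    [0.4, -37.3, 0.9, 0, -61.5],
    [0.4, -37.3, 0.9, 0, -61.5],
    [0.4, -37.3, 0.9, 0, -61.5],
    [0.4, -37.3, 0.9, 0, -61.5],
    [0.4, -37.3, 0.9, 0, -61.5],
    [0.4, -37.3, 0.9, 0, -61.5],
    [0.4, -37.3, 0.9, 0, -61.5],
    [0.4, -37.3, 0.9, 0, -61.5],
    [0.4, -37.3, 0.9, 0, -61.5]
  ]
}}

```text
clock: 12.05
eef_pos: [432.4, -225.3, 204.5]
tool_rot: [-3.142, -0.002, 2.512]
force: [-0.5, 0.9, 0.4]
width: 51.3
gripper_force: 0.0
```

Emit:
{"api": "play_rows", "payload": {
  "targets": [
    [0.4, 0, 0, 0, 0],
    [0.4, 0, 0, 0, 0],
    [0.4, 0, 0, 0, 0]
  ]
}}

```text
clock: 12.35
eef_pos: [433.7, -223.5, 205.1]
tool_rot: [3.141, -0.0, 2.518]
force: [0.8, -0.1, -0.5]
width: 51.3
gripper_force: 0.0
```

Run:
```python
from h import *
np.set_printoptions(precision=2,suppress=True)
s=ctrl.read_state(); print(s['clock'],s['eef_pos'],np.degrees(s['tool_rot']),s['force'],s['width'],s['qpos'])
for c in("top","side"):
    ims=[ctrl.get_image(c) for _ in range(4)]; d=np.mean([i[1] for i in ims],0)
    cv2.imwrite(f"pics/b_{c}.png",ims[0][0][:,:,::-1])
    W=cloud(c,d); x,y,z=np.moveaxis(W,-1,0)
    rst=(np.hypot(x-473,y-146.5)<70)
    for lo in(90,105,112,118):
        p=W[rst&(z>lo)&(z<140)]; r=cv2.minAreaRect(p[:,:2].astype(np.float32)); print(c,lo,np.array(r[0]),np.array(r[1]),round(r[2],1),np.percentile(p[:,2],98))
    p=W[rst&(z>9)&(z<19)]; r=cv2.minAreaRect(p[:,:2].astype(np.float32)); print("plate",r)
    arm=(x>340)&(x<560)&(y>-330)&(y<-150)
    for n,a,b in(("bar",7,18),("wt",19,36)):
        p=W[arm&(z>a)&(z<b)]; print(n,cv2.minAreaRect(p[:,:2].astype(np.float32)))
```

```text
12.35 [ 433.66 -223.53  205.11] [179.99  -0.02 144.27] [ 0.78 -0.08 -0.55] 51.3099259046383 [ 0.23  0.43  0.26  1.98 -0.16  0.75  1.53]
top 90 [473.66 145.98] [86.96 40.01] 82.6 127.83726605418114
top 105 [473.75 146.61] [77.96 39.94] 82.7 127.95156523435944
top 112 [473.81 147.03] [67.53 39.94] 82.7 128.01202047646908
top 118 [473.82 147.1 ] [55.7  39.91] 82.7 128.16848513493173
plate ((473.86285400390625, 146.5706024169922), (119.66280364990234, 119.91458129882812), 82.11400604248047)
bar ((398.595703125, -182.34149169921875), (8.82357120513916, 46.17457962036133), 54.51625061035156)
wt ((407.58648681640625, -181.9028778076172), (14.126014709472656, 24.183002471923828), 61.95443344116211)
side 90 [454.15 158.4 ] [111.8  74.2] 88.3 128.8338907746038
side 105 [454.2  160.12] [108.37  74.2 ] 88.3 138.5410998243409
side 112 [454.28 163.06] [102.48  74.2 ] 88.3 138.93410578126174
side 118 [454.37 166.05] [96.5 74.2] 88.3 138.95599515845382
plate ((470.77801513671875, 144.66412353515625), (116.69345092773438, 118.26288604736328), 83.54534912109375)
bar ((448.4342956542969, -240.51185607910156), (45.39432907104492, 198.02413940429688), 53.70590591430664)
wt ((393.6065673828125, -199.8209228515625), (47.439754486083984, 23.744352340698242), 53.86788558959961)
```

Emit:
{"api": "play_rows", "payload": {
  "targets": [
    [0.4, 0, 0, 5, 0],
    [0.4, 0, 0, 10, 0],
    [0.4, 0, 0, 14, 0],
    [0.4, 0, 0, 17, 0],
    [0.4, 0, 0, 19, 0],
    [0.4, 0, 0, 20, 0],
    [0.4, 0, 0, 20, 0],
    [0.4, 0, 0, 20, 0]
  ]
}}

```text
clock: 13.55
eef_pos: [433.8, -225.2, 5.8]
tool_rot: [3.141, 0.001, 2.515]
force: [-0.4, 0.6, 0.8]
width: 51.1
gripper_force: 0.0
```

Emit:
{"api": "play_rows", "payload": {
  "targets": [
    [0.4, 0, 0, 0.4, 0],
    [0.4, 0, 0, 0.8, 0],
    [0.4, 0, 0, 1.0, 0],
    [0.4, 0, 0, 1.0, 0]
  ]
}}

```text
clock: 13.95
eef_pos: [433.3, -224.8, -4.8]
tool_rot: [-3.142, -0.0, 2.516]
force: [-0.0, 0.1, -0.3]
width: 51.4
gripper_force: 0.0
```

Step down in 2–3 mm increments until the fingertips touch the bench.

Emit:
{"api": "play_rows", "payload": {
  "targets": [
    [0.4, 0, 0, 0.2, 0],
    [0.4, 0, 0, 0.4, 0],
    [0.4, 0, 0, 0.4, 0]
  ]
}}

```text
clock: 14.25
eef_pos: [433.2, -224.8, -9.0]
tool_rot: [-3.141, -0.0, 2.515]
force: [0.3, 0.7, 0.7]
width: 51.2
gripper_force: 0.0
```

Emit:
{"api": "play_rows", "payload": {
  "targets": [
    [0.4, 0, 0, 0.15, 0],
    [0.4, 0, 0, 0.3, 0],
    [0.4, 0, 0, 0.3, 0]
  ]
}}

```text
clock: 14.55
eef_pos: [433.2, -224.8, -11.9]
tool_rot: [-3.141, -0.0, 2.515]
force: [-0.1, 0.2, -0.1]
width: 51.3
gripper_force: 0.0
```

Emit:
{"api": "play_rows", "payload": {
  "targets": [
    [0.4, 0, 0, 0.1, 0],
    [0.4, 0, 0, 0.2, 0],
    [0.4, 0, 0, 0.2, 0]
  ]
}}

```text
clock: 14.85
eef_pos: [433.3, -224.8, -13.9]
tool_rot: [-3.141, -0.0, 2.515]
force: [0.1, -0.2, 0.3]
width: 51.3
gripper_force: 0.0
```

Emit:
{"api": "play_rows", "payload": {
  "targets": [
    [0.4, 0, 0, 0.1, 0],
    [0.4, 0, 0, 0.2, 0],
    [0.4, 0, 0, 0.2, 0]
  ]
}}

```text
clock: 15.15
eef_pos: [433.4, -224.9, -14.8]
tool_rot: [3.141, 0.001, 2.515]
force: [-2.2, 1.2, 12.0]
width: 51.3
gripper_force: 6.2
```

Emit:
{"api": "play_rows", "payload": {
  "targets": [
    [0.4, 0, 0, -0.6, 0],
    [0.4, 0, 0, -0.6, 0],
    [0.6, 0, 0, -0.6, 0],
    [1, 0, 0, -0.6, 0],
    [1, 0, 0, -0.6, 0],
    [1, 0, 0, -0.6, 0],
    [1, 0, 0, -0.6, 0],
    [1, 0, 0, -0.6, 0]
  ]
}}

```text
clock: 15.95
eef_pos: [433.4, -224.9, -9.5]
tool_rot: [3.141, 0.0, 2.515]
force: [0.0, 0.6, 6.8]
width: 33.8
gripper_force: 59.8
```

Emit:
{"api": "play_rows", "payload": {
  "targets": [
    [1, 0, 0, -1, 0],
    [1, 0, 0, -4, 0],
    [1, 0, 0, -8, 0],
    [1, 0, 0, -12, 0],
    [1, 0, 0, -15.5, 0],
    [1, 0, 0, -15.5, 0],
    [1, 0, 0, -15.5, 0],
    [1, 0, 0, -15.5, 0]
  ]
}}

```text
clock: 16.75
eef_pos: [432.0, -223.8, 143.8]
tool_rot: [-3.141, -0.004, 2.516]
force: [-0.6, 0.6, -4.6]
width: 33.9
gripper_force: 61.6
```

Run:
```python
from h import *
np.set_printoptions(precision=2,suppress=True)
T=[]
for c in("side","top")*3:
    im,d=ctrl.get_image(c); s=ctrl.read_state(); T.append(np.r_[s['force'],s['torque']])
print(s['clock'],s['eef_pos'],np.degrees(s['tool_rot']),s['width'],s['gripper_force']); print(np.mean(T,0),np.std(T,0))
o=[]
for c in("side","top"):
    im,d=ctrl.get_image(c); W=cloud(c,d); x,y,z=np.moveaxis(W,-1,0)
    m=(np.abs(x-440)<120)&(np.abs(y+230)<100)&(z>100)
    u=np.array([np.cos(np.radians(144)),np.sin(np.radians(144))])
    s_=(W[...,:2]-[433.4,-224.9])@u; t_=(W[...,:2]-[433.4,-224.9])@[-u[1],u[0]]
    k=m&(z>150)&(z<170)&(np.abs(t_)<25)
    print(c,k.sum(),s_[k].min() if k.any() else 0,s_[k].max() if k.any() else 0)
    k2=k&(s_<-20)&(np.abs(t_)<16)
    if k2.sum()>20: print("slope",np.polyfit(s_[k2],z[k2],1))
    o.append(cv2.resize(im[130:300,180:350] if c=="side" else im[200:320,260:380],(400,400),interpolation=2))
cv2.imwrite("pics/held.png",np.hstack(o)[:,:,::-1])
```

```text
17.05 [ 432.75 -224.77  144.38] [-179.97   -0.1   144.11] 34.16227558958654 61.57822251319885
[ 0.26 -0.29 -4.59 -0.02  0.    0.01] [0.52 0.41 0.91 0.02 0.02 0.03]
side 1014 -121.18932191394408 78.64319443490331
slope [ -0.   166.63]
top 67 -122.68616745803384 -106.08458287236932
slope [  0.04 171.48]
```

View pics/held.png

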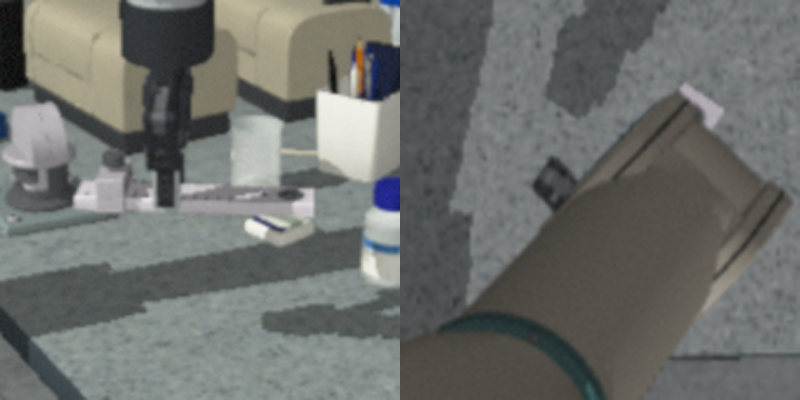

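Emit:
{"api": "play_rows", "payload": {
  "targets": [
    [1, 2, 3.5, 0, 6],
    [1, 5, 8.7, 0, 14],
    [1, 8, 14, 0, 22],
    [1, 11, 19.2, 0, 30],
    [1, 14, 24.4, 0, 38],
    [1, 16, 28, 0, 46],
    [1, 17.5, 30.5, 0, 53],
    [1, 18.6, 32.4, 0, 59],
    [1, 18.6, 32.4, 0, 61.4],
    [1, 18.6, 32.4, 0, 61.4]
  ]
}}

```text
clock: 18.15
eef_pos: [472.1, 148.0, 144.7]
tool_rot: [-3.141, 0.001, 1.447]
force: [0.6, -0.4, -3.9]
width: 33.8
gripper_force: 61.6
```

Emit:
{"api": "play_rows", "payload": {
  "targets": [
    [1, 0, 0, 0, 0],
    [1, 0, 0, 0.5, 0],
    [1, 0, 0, 1, 0],
    [1, 0, 0, 1.5, 0],
    [1, 0, 0, 2, 0],
    [1, 0, 0, 2.3, 0],
    [1, 0, 0, 2.5, 0],
    [1, 0, 0, 2.5, 0],
    [1, 0, 0, 2.5, 0]
  ]
}}

```text
clock: 19.05
eef_pos: [472.5, 146.7, 120.3]
tool_rot: [3.141, -0.0, 1.444]
force: [1.1, -0.6, -4.7]
width: 34.3
gripper_force: 61.6
```

```bash
cat > arm.py <<'E'
from h import *
np.set_printoptions(precision=2,suppress=True)
def look(tag,n=4):
    u=np.array([np.cos(np.radians(82.7)),np.sin(np.radians(82.7))]); C=np.array([472.5,146.7])
    for c in("side","top"):
        ims=[ctrl.get_image(c) for _ in range(n)]; d=np.median([i[1] for i in ims],0); W=cloud(c,d)
        cv2.imwrite(f"pics/{tag}_{c}.png",ims[0][0][:,:,::-1])
        s=(W[...,:2]-C)@u; t=(W[...,:2]-C)@[u[1],-u[0]]; z=W[...,2]
        k=(np.abs(t)<30)&(np.abs(s)<140)&(z>122)&(z<175)
        if k.sum()<10: continue
        k2=k&(s<-28)&(np.abs(t)<15)&(z>128)
        if k2.sum()>10:
            p=np.polyfit(s[k2],z[k2],1); r=np.abs(z-np.polyval(p,s))<2.5; k3=k2&r; p,cov=np.polyfit(s[k3],z[k3],1,cov=True)
            print(c,"tilt",p,"+-",cov[0,0]**.5,k3.sum())
        print(c,"s",s[k].min(),s[k].max())
        r=cv2.minAreaRect(W[k2][:,:2].astype(np.float32)); print(r)
    st=ctrl.read_state(); print(st['clock'],st['eef_pos'],np.degrees(st['tool_rot']),st['force'],st['torque'],st['width'])
E
python3 -c "
from arm import *
look('over',2)"
```

```text
side tilt [  0.03 145.53] +- 0.0035204931219525067 145
side s -125.24829109056866 56.647541889400784
((462.7055358886719, 70.67047882080078), (97.08514404296875, 29.564767837524414), 82.39447021484375)
top tilt [ -0.01 141.94] +- 0.0022334328301022916 409
top s -122.98344454386492 -10.783239868536253
((462.9148864746094, 71.81928253173828), (94.98410034179688, 29.966392517089844), 82.72467041015625)
19.25 [472.53 146.74 120.34] [179.99  -0.01  82.73] [ 0.27  0.3  -4.3 ] [ 0.01 -0.01  0.02] 34.414096527372145
```

Emit:
{"api": "play_rows", "payload": {
  "targets": [
    [1, 0, 0, 0.1, 0],
    [1, 0, 0, 0.2, 0],
    [1, 0, 0, 0.25, 0],
    [1, 0, 0, 0.3, 0],
    [1, 0, 0, 0.3, 0]
  ]
}}

```text
clock: 19.75
eef_pos: [472.4, 146.6, 117.1]
tool_rot: [-3.141, 0.0, 1.444]
force: [-0.4, -0.3, -4.9]
width: 33.9
gripper_force: 61.6
```

Emit:
{"api": "play_rows", "payload": {
  "targets": [
    [1, 0, 0, 0.05, 0],
    [1, 0, 0, 0.05, 0],
    [1, 0, 0, 0.05, 0]
  ]
}}

```text
clock: 20.05
eef_pos: [472.5, 146.7, 116.7]
tool_rot: [3.141, -0.0, 1.444]
force: [0.5, 0.0, -4.1]
width: 33.8
gripper_force: 61.8
```

Emit:
{"api": "play_rows", "payload": {
  "targets": [
    [1, 0, 0, 0.05, 0],
    [1, 0, 0, 0.05, 0],
    [1, 0, 0, 0.05, 0]
  ]
}}

```text
clock: 20.35
eef_pos: [472.8, 146.8, 116.6]
tool_rot: [3.141, -0.001, 1.444]
force: [1.2, 0.4, 2.3]
width: 34.1
gripper_force: 62.4
```

Emit:
{"api": "play_rows", "payload": {
  "targets": [
    [1, 0, 0, 0.04, 0],
    [1, 0, 0, 0.04, 0],
    [1, 0, 0, 0.04, 0]
  ]
}}

```text
clock: 20.65
eef_pos: [473.0, 146.8, 116.4]
tool_rot: [3.141, -0.001, 1.444]
force: [-0.8, 0.5, 5.2]
width: 34.2
gripper_force: 62.8
```

Emit:
{"api": "play_rows", "payload": {
  "targets": [
    [1, 0, 0, -0.05, 0],
    [1, 0, 0, -0.05, 0],
    [0.5, 0, 0, -0.05, 0],
    [0.4, 0, 0, -0.05, 0],
    [0.4, 0, 0, -0.05, 0],
    [0.4, 0, 0, -0.05, 0],
    [0.4, 0, 0, -0.05, 0],
    [0.4, 0, 0, -0.05, 0],
    [0.4, 0, 0, -0.05, 0],
    [0.4, 0, 0, -0.05, 0]
  ]
}}

```text
clock: 21.65
eef_pos: [472.5, 146.6, 116.3]
tool_rot: [-3.142, 0.0, 1.444]
force: [-0.0, 0.8, 0.3]
width: 51.3
gripper_force: 0.0
```

```bash
python3 -c "
from arm import *
look('rel',5)
a=cv2.imread('pics/rel_side.png')[110:230,130:250];b=cv2.imread('pics/rel_top.png')[200:320,120:240]
cv2.imwrite('pics/rel.png',cv2.resize(np.hstack([a,b]),(800,400),interpolation=2))"
```

```text
side tilt [  0.03 141.59] +- 0.0028791632795374025 140
side s -124.43112049351525 58.1353677228721
((462.6451721191406, 70.63243865966797), (95.47361755371094, 29.735870361328125), 82.74540710449219)
top tilt [ -0.   138.52] +- 0.002012811847023676 448
top s -122.65691976861275 -6.74583366630897
((462.8309326171875, 71.8153076171875), (94.30106353759766, 29.846189498901367), 82.70345306396484)
22.15 [472.44 146.64 116.3 ] [-180.     -0.     82.73] [-0.12 -0.2  -0.32] [-0.   -0.03 -0.01] 51.54809433151491
```

View pics/rel.png

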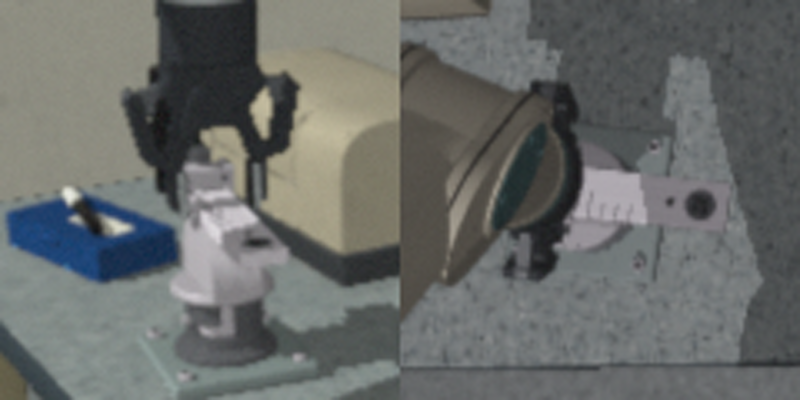

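Emit:
{"api": "play_rows", "payload": {
  "targets": [
    [0.4, 0, 0, -0.5, 0],
    [0.4, 0, 0, -1.5, 0],
    [0.4, 0, 0, -3, 0],
    [0.4, 0, 0, -6, 0],
    [0.4, 0, 0, -10, 0],
    [0.4, 2, 0, -13, 0],
    [0.4, 7, 0, -13, 0],
    [0.4, 12, 0, -13, 0],
    [0.4, 17, 0, -13, 0],
    [0.4, 22, 0, -13, 0]
  ]
}}

```text
clock: 23.15
eef_pos: [500.2, 367.0, 247.5]
tool_rot: [3.141, -0.001, 1.444]
force: [1.3, -0.3, 1.2]
width: 51.1
gripper_force: 0.0
```

Emit:
{"api": "play_rows", "payload": {
  "targets": [
    [0.4, 5, 0, 0, 0],
    [0.4, 10, 0, 0, 0],
    [0.4, 14, 0, 0, 0],
    [0.4, 14, 0, 0, 0]
  ]
}}

```text
clock: 23.55
eef_pos: [515.8, 510.9, 245.3]
tool_rot: [-3.141, -0.002, 1.454]
force: [-0.3, 0.4, -0.7]
width: 51.3
gripper_force: 0.0
```

Run:
```python
from arm import *
np.set_printoptions(precision=4,suppress=True)
u=np.array([np.cos(np.radians(82.7)),np.sin(np.radians(82.7))]); C=np.array([472.5,146.7])
for c in("side","top"):
    L=[ctrl.get_image(c) for _ in range(10)]; d=np.mean([i[1] for i in L],0); W=cloud(c,d)
    s=(W[...,:2]-C)@u; t=(W[...,:2]-C)@[u[1],-u[0]]; z=W[...,2]
    for lo,hi in((-115,30),(-115,-28)):
        k=(s>lo)&(s<hi)&(np.abs(t)<14)&(z>130)&(z<150)
        A=np.c_[s[k],t[k],np.ones(k.sum())]; q=np.linalg.lstsq(A,z[k],rcond=None)[0]; r=z[k]-A@q; m=np.abs(r)<2.5
        q=np.linalg.lstsq(A[m],z[k][m],rcond=None)[0]; print(c,(lo,hi),m.sum(),q,(r[m]).std())
    # bench-plane reference tilt in the same direction
    k=(np.abs(W[...,0]-470)<180)&(np.abs(W[...,1]+80)<120)&(np.abs(z)<6)
    A=np.c_[s[k],t[k],np.ones(k.sum())]; print("bench",np.linalg.lstsq(A,z[k],rcond=None)[0])
    k=(np.abs(t)<30)&(np.abs(s)<140)&(z>128)&(z<175); print("s",s[k].min(),s[k].max())
    k=(np.abs(t)<30)&(np.abs(s)<140)&(z>148)&(z<162); print("wt",cv2.minAreaRect(np.c_[s[k],t[k]].astype(np.float32)))
    o=L[0][0][110:260,130:250] if c=="side" else L[0][0][200:320,120:240]
    cv2.imwrite(f"pics/f_{c}.png",cv2.resize(o,None,fx=3.3,fy=3.3,interpolation=2)[:,:,::-1])
a=cv2.imread("pics/f_side.png"); b=cv2.imread("pics/f_top.png"); cv2.imwrite("pics/f.png",np.hstack([a[:396],b]))
print(ctrl.read_state()['clock'])
```

```text
side (-115, 30) 193 [ -0.0031  -0.002  140.0107] 0.30710923458795225
side (-115, -28) 121 [ -0.0069   0.0003 139.7012] 0.3236256061794298
bench [0.0017 0.0022 1.932 ]
s -123.13950089039609 132.79697474567365
wt ((81.03076934814453, -0.815521240234375), (94.35330200195312, 49.18045425415039), 1.0164211988449097)
top (-115, 30) 668 [ -0.0032  -0.0007 138.6257] 0.8367712620046905
top (-115, -28) 397 [ -0.0049  -0.0053 138.4932] 0.8454246271796643
bench [0.     0.0006 0.4971]
s -139.66382787847468 139.44974164635804
wt ((-9.931884765625, -0.37172698974609375), (136.13218688964844, 52.14533233642578), 0.43240657448768616)
24.55
```

View pics/f.png

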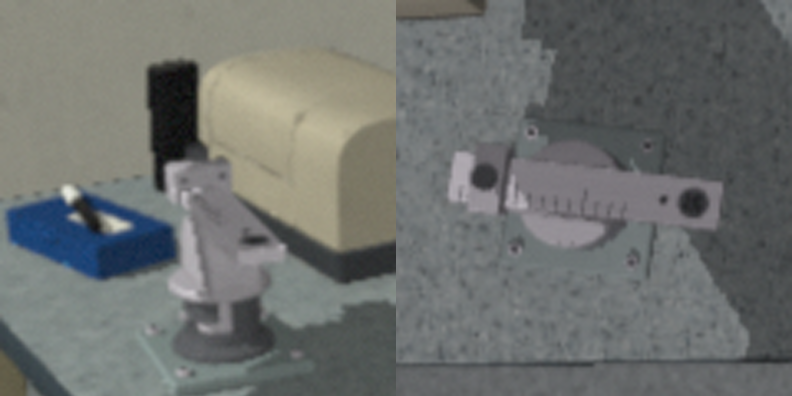

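The views show the arm lying freely across the locked crown with the gripper clear of it. Its tilt is about 0.004 rad in both cameras, so I hand the job in.

```bash
python3 -c "
from cell import ctrl
print(ctrl.finish_job())"
```

```text
the job is handed in; nothing more can be done
None
```

The job is handed in: the rest is locked in its stand, and the lever arm lies across it at its balance point, level to about 0.004 rad, with the robot clear at 24.6 s of the allowed 64 s.

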